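# Pack the candle gift set

## Task

Pack one gift set: stand the thick round candle in the round nest of the wooden tray, the square candle in the square nest, and the long two-wick bar candle in the long nest, each upright and fully down on the nest's floor. The slim round candle and the short one-wick bar belong to another set: leave them standing where they are. Wax dents, so set every candle down rather than dropping it, and knock none over.

Things in the scene. Friction and masses are not known exactly. Their poses are not given: they have to be found in the camera images.
- pillar: Yellow wax candle, round, 56 mm in diameter and 66 mm high (the thick round one), with a 10 mm wick stub on top, about 150 g; stands loose on the bench. Origin: centre of its underside; z up.
- block: Yellow wax candle, square, 54 by 54 mm and 60 mm high, sides along its x and y, with one wick stub, about 160 g; stands loose on the bench. Origin: centre of its underside; z up.
- long_bar: Yellow wax bar candle, 100 mm (its x) by 44 mm (its y) and 56 mm high, two wick stubs, about 220 g; lies loose on the bench with its -y long face against the wooden stop (1.5 mm gap, no room for a finger behind it, and the stop covers nearly its whole length). It slides easily on the bench; shifted some 65 to 80 mm along its length past either end of the stop (the bench is clear there), its middle can be gripped across the 44 mm. Origin: centre of its underside; z up.
- slim: Yellow wax candle, round, only 40 mm in diameter, 66 mm high (the slim round one), of another set: must stay where it is, to within 25 mm. Origin: centre of its underside; z up.
- short_bar: Yellow wax bar candle, 72 mm (its x) by 40 mm (its y) and 48 mm high, one wick stub, of another set: must stay where it is, to within 25 mm. Origin: centre of its underside; z up.
- stop: Dark wooden stop block screwed to the bench, 90 mm (its x) by 40 mm (its y), 40 mm high; at the start the long bar candle lies along its +y face, centred on it lengthwise to within 6 mm. Origin: centre of its underside; z up.
- tray: Low plywood gift tray fixed on the bench, outside 312 mm (its x) by 146 mm (its y), walls 8 mm thick and 20 mm high, filled with three nests in a row along its x, 98 mm apart, in any order. Origin: centre of its underside; z up.
- nest_round: A cardboard nest fixed in the gift tray, 96 mm (its x) by 126 mm (its y), 12 mm high, its upper 8 mm pierced by a round recess 68 mm in diameter, for the thick round candle; the recess's black floor is 4 mm above the nest's underside, i.e. 12 mm above the bench, and the nest's rim is 20 mm above the bench, level with the tray's walls. Origin: centre of its underside; axes parallel to the tray's, z up.
- nest_square: A cardboard nest fixed in the gift tray, 96 mm (its x) by 126 mm (its y), 12 mm high, its upper 8 mm pierced by a square recess 66 by 66 mm with sides along x and y, for the square candle; the recess's black floor is 4 mm above the nest's underside, i.e. 12 mm above the bench, and the nest's rim is 20 mm above the bench, level with the tray's walls. Origin: centre of its underside; axes parallel to the tray's, z up.
- nest_long: A cardboard nest fixed in the gift tray, 96 mm (its x) by 126 mm (its y), 12 mm high, its upper 8 mm pierced by an oblong recess 56 mm (x) by 112 mm (y), for the long bar candle laid along the nest's y; the recess's black floor is 4 mm above the nest's underside, i.e. 12 mm above the bench, and the nest's rim is 20 mm above the bench, level with the tray's walls. Origin: centre of its underside; axes parallel to the tray's, z up.
There are look-alikes about, which are no part of the job. What is shaped like the long_bar but black or purple is not meant.

How it is judged:
At the end, for the whole second after the job is handed in: Thick round, square and long bar candles rest in their own nests: centres within 13 mm, undersides on the recess floor (under 7 mm above the nest's underside; the floor is at 4 mm), tilt under 0.06 rad, at rest; slim candle and short bar within 25 mm of their start (horizontal distance between pillar and nest_round below 0.013 m and z of pillar in the frame of nest_round between 0 and 0.007 m and angle between each of pillar, block, long_bar's own z axis and vertical below 0.06 rad and linear speed of each of pillar, block, long_bar below 0.02 m/s and horizontal distance between block and nest_square below 0.013 m and z of block in the frame of nest_square between 0 and 0.007 m and horizontal distance between long_bar and nest_long below 0.013 m and z of long_bar in the frame of nest_long between 0 and 0.007 m and distance of each of slim, short_bar from where it was at the start of the episode below 0.025 m); the robot touches nothing.
It fails at once if a candle is dropped (moves faster than 0.5 m/s, a fall of some 13 mm, while the fingers do not touch it) ((linear speed of pillar above 0.5 m/s and contact force between the fingers and pillar below 0.05 N) or (linear speed of block above 0.5 m/s and contact force between the fingers and block below 0.05 N) or (linear speed of long_bar above 0.5 m/s and contact force between the fingers and long_bar below 0.05 N) or (linear speed of slim above 0.5 m/s and contact force between the fingers and slim below 0.05 N) or (linear speed of short_bar above 0.5 m/s and contact force between the fingers and short_bar below 0.05 N)).
It fails at once if a candle is knocked over (tilted more than 0.6 rad while the fingers do not touch it) ((angle between pillar's own z axis and vertical above 0.6 rad and contact force between the fingers and pillar below 0.05 N) or (angle between block's own z axis and vertical above 0.6 rad and contact force between the fingers and block below 0.05 N) or (angle between long_bar's own z axis and vertical above 0.6 rad and contact force between the fingers and long_bar below 0.05 N) or (angle between slim's own z axis and vertical above 0.6 rad and contact force between the fingers and slim below 0.05 N) or (angle between short_bar's own z axis and vertical above 0.6 rad and contact force between the fingers and short_bar below 0.05 N)).
It fails at once if the slim candle or the short bar is shifted by more than 25 mm (distance of any of slim, short_bar from where it was at the start of the episode above 0.025 m).
It also fails if it takes over 112 s, if anything falls off the work surface, if the arm or the gripper's body presses on something with over 40 N, if the wrist force passes 120 N, or if a joint passes its speed limit or range.

## Robot

A 7-joint arm with a two-finger parallel gripper is mounted at the origin on the work surface. World frame = base frame: x ahead of the robot, y to its left, z up, the work surface at z = 0. Lengths are in m, angles in rad, forces in N, time in s.
With the tool pointing down it reaches from about 0.4 to 0.9 m from the base axis. Payload 5.6 kg.
Tool frame: the origin (TCP) lies at the very end of the fingers, on their centre line; the grasp point (between the pads) lies 19 mm behind it; z points along the fingers, y is the line along which they close (so a half turn about z gives the same grasp; the last joint's range is limited). The gripper opens to 92 mm and grips with 3 to 60 N. Pads are 20 mm wide; open, the fingers measure 128 mm over their backs; the gripper's body (75 mm by 189 mm) begins 69 mm behind the grasp point.
Start: joints at [-1.314, 0.468, -0.012, 1.603, 0.006, 1.071, -0.056], TCP at [0.192, 0.621, 0.215] pointing down, gripper open.
Joint ranges: [-2.53, 2.53], [-0.31, 2.02], [-1.57, 1.55], [0.28, 2.44], [-1.29, 4.43], [0.15, 1.84], [-2.92, 2.92]. Speed limits (rad/s): [2.57, 2.57, 3.14, 3.14, 3.14, 3.14, 3.14].

## Interface

Orientations are given as a unit quaternion [x, y, z, w].
In Python, from cell import env, snapshot, camera_info, ticket gives the robot as it stands.
- The arm moves only by the tool carry_out, never from a script. Its arguments are lists of equal length, an entry for each row: "linear": the shift along the tool's x, y, z scaled (see below), a list of three; "rotation": the turn, a rotation vector about the tool's x, y, z scaled (see below), a list of three; "grip": the closure, from -1 (fully open) to 1 (shut). A call has exactly 5 rows; each row shifts and turns the commanded pose from where the row before left it, along the tool's axes as they then stand; what a row does not reach is not made up. The controller multiplies each number of a shift by 0.02 m and each number of a turn by 10 degrees. A row lasts 1/8 s, in which the tool goes at most 62.5 mm and 10.7 degrees, less where a joint would pass 70% of its speed; a pose out of reach is approached as far as the arm can. A call with a number of a shift or a turn outside -1 to 1 is refused whole. A call with a gripper value outside its range is refused whole. The fingers move at their own pace and stop on an object; "newtons" is the grip in N (left out, the last holds). Time passes only in rows, so rows that do not move let the fingers close, or fill a call up. It gives the time, the measured TCP pose, the force, the opening and the grip force at its end, in the units of the state.
- env.get_state(): the state, without advancing time (a new reading comes with each control period).
- snapshot(name): name is "side" or "top" or "wrist"; returns the picture (480x640x3 uint8, blue, green, red); there is no depth.
- camera_info(name): a dict with "vertical_fov" (degrees; the focal length in pixels is half the picture's height over the tangent of half this angle, whatever the lens; pixels are square), "cx", "cy" (the principal point, pixels), "cam_to_world" (4x4, takes a point from camera to world coordinates); the wrist camera has in their place "hand_eye" (4x4, takes a point from camera to tool coordinates, whose origin is the TCP and whose axes are the flange's). Camera axes: x right, y down, z forward; pixel columns grow to the right and rows downward; lengths in m; the calibration is good to about 2 mm. A picture is of the moment at which its call begins: read the wrist's pose just before it. camera_info takes no time and is no camera call.
- ticket.job_done(): hands the job in; it is judged then, once.
The state is a dict: "t": time; "q": joint angles; "joint_vel": joint speeds; "joint_torque": joint torques, N m; "ee_pos": TCP position; "eef_rot": TCP orientation; "ft_force": force on the tool from outside, world axes, zero at the start; "ft_torque": the same for the moment, N m; "finger_gap": finger opening in m; "grip_force": force on a finger pad.
Only numpy, scipy, OpenCV 4.12 (cv2) and the standard library are available. Lean on these libraries where they do the work, as an engineer would, in place of code of your own. Each camera call takes 0.05 s, during which the arm holds its last target. There are 200 camera calls.

## Working session

There is one attempt and no reset: what is moved stays moved. The work goes in short steps, Python scripts to look and compute and a tool call to move; the robot and the scene stay as the last step left them, time stands still between calls to the robot, and variables do not carry over. Pictures are saved under pics/ and viewed, at most 14 in all, crops included, and the job is handed in when it is done.

Besides the shell and the picture viewer there is one more tool, called after "Request:" as a command line: name --argument value ..., lists and objects as JSON in quotes. carry_out: Moves the arm, as the interface text tells. Shifts and turns lie within -1 to 1; 1 stands for 0.02 m of shift or 10 degrees of turn. Its arguments: {"type":"object","properties":{"linear":{"type":"array"},"rotation":{"type":"array"},"grip":{"type":"array"},"newtons":{"type":"number"}},"required":["linear","rotation","grip"]}

```bash
ls; mkdir -p pics
python3 - <<'E'
from cell import env,snapshot,camera_info
import cv2
for n in("top","side","wrist"):
    im=snapshot(n); cv2.imwrite(f"pics/{n}0.png",im); print(n,camera_info(n))
s=env.get_state();print(s)
E
```

```text
pics
top {'vertical_fov': 42.369539655495664, 'cx': 315.14519411220317, 'cy': 236.9117091145412, 'cam_to_world': array([[-0.01276039, -0.99819324,  0.05871481,  0.43558524],
       [-0.99986788,  0.01214643, -0.01080178, -0.02847529],
       [ 0.01006908, -0.05884489, -0.99821636,  1.29147136],
       [ 0.        ,  0.        ,  0.        ,  1.        ]])}
side {'vertical_fov': 48.125399700153466, 'cx': 325.33049648736113, 'cy': 243.1757931940718, 'cam_to_world': array([[ 0.96999896, -0.13286524,  0.20358987,  0.2925185 ],
       [-0.24200123, -0.60756941,  0.75650169, -0.8304444 ],
       [ 0.0231822 , -0.78307486, -0.62149525,  0.70630056],
       [ 0.        ,  0.        ,  0.        ,  1.        ]])}
wrist {'vertical_fov': 68.4294127598993, 'cx': 318.1048859484158, 'cy': 234.2654031397172, 'hand_eye': array([[-2.52647506e-04, -9.65882028e-01, -2.58982323e-01,
         7.37778822e-02],
       [ 9.99999585e-01, -4.70714278e-04,  7.80003275e-04,
         6.93428779e-04],
       [-8.75297822e-04, -2.58982018e-01,  9.65881746e-01,
        -1.70459450e-01],
       [ 0.00000000e+00,  0.00000000e+00,  0.00000000e+00,
         1.00000000e+00]])}
{'t': 0.15, 'q': array([-1.31396226,  0.46817899, -0.01161567,  1.60336975,  0.00599019,
        1.07137826, -0.0563331 ]), 'joint_vel': array([ 0.00171617, -0.00192625, -0.00105784, -0.00345981, -0.00013876,
       -0.00104365, -0.00164945]), 'joint_torque': array([ 1.39714130e-04, -5.20955765e+01, -1.27062676e-02, -2.43979186e+01,
       -5.66231820e-02,  1.52733939e-02,  8.67058498e-05]), 'ee_pos': array([0.19191012, 0.62058314, 0.21387403]), 'eef_rot': array([ 1.49401377e-01,  9.88776419e-01, -6.47601474e-04, -5.41836523e-05]), 'ft_force': array([-0.08290137, -0.16130171,  0.24480874]), 'ft_torque': array([-0.00924517,  0.01294427, -0.00875888]), 'grip_force': 0.0, 'finger_gap': 0.0918076627106106}
```

View pics/top0.png

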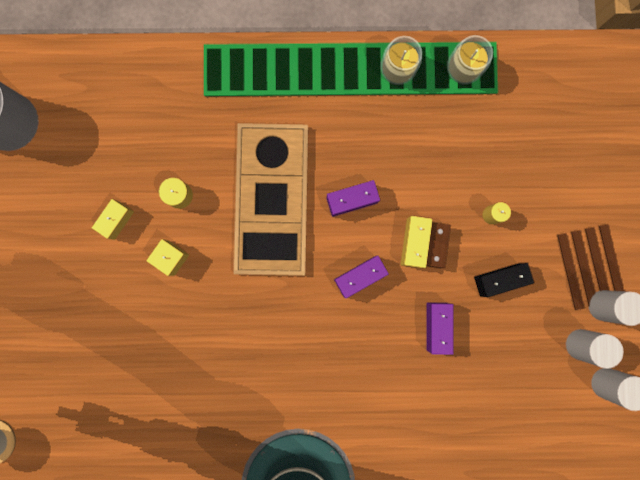

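View pics/side0.png

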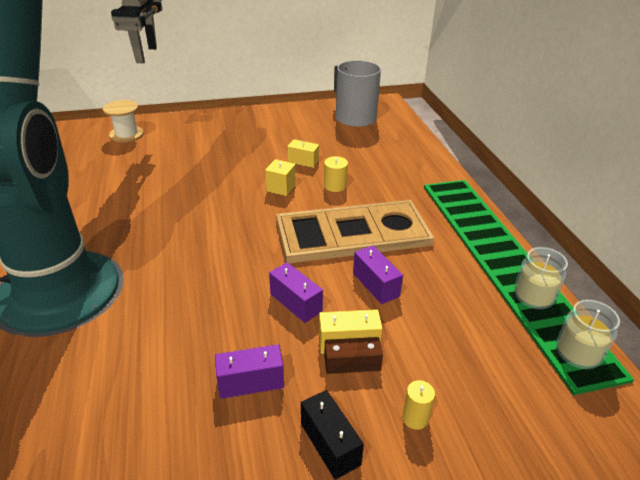

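The top view shows the thick pillar at (173,192), short bar (110,218), block (166,257), long bar (418,242) against the stop (439,245) and slim (500,212). The tray nests are round (272,152), square (270,198) and long (270,246). The side view agrees.

```bash
cat > h.py <<'E'
from cell import env,snapshot,camera_info
import cv2,numpy as np
from scipy.spatial.transform import Rotation as R
def cam(n):
    i=camera_info(n); f=240/np.tan(np.radians(i["vertical_fov"]/2))
    if "cam_to_world" in i: T=i["cam_to_world"]
    else:
        s=env.get_state(); M=np.eye(4); M[:3,:3]=R.from_quat(s["eef_rot"]).as_matrix(); M[:3,3]=s["ee_pos"]; T=M@i["hand_eye"]
    return T,f,i["cx"],i["cy"]
def cast(c,uv,z):
    T,f,cx,cy=c; uv=np.atleast_2d(uv).astype(float)
    d=np.c_[(uv[:,0]-cx)/f,(uv[:,1]-cy)/f,np.ones(len(uv))]@T[:3,:3].T
    return (T[:3,3]+d*((z-T[2,3])/d[:,2])[:,None])[:,:2]
def rect(P):
    (x,y),(w,h),a=cv2.minAreaRect(P.astype(np.float32)*1000)
    if w<h:w,h,a=h,w,a+90
    return np.round([x,y,w,h,(a+90)%180-90],1)   # mm, a = long axis angle from +x
def blobs(m,amin=150):
    m=cv2.morphologyEx(m,cv2.MORPH_OPEN,np.ones((3,3),np.uint8))
    return [k[:,0] for k in cv2.findContours(m,0,1)[0] if cv2.contourArea(k)>amin]
def go(p,yaw=None):
    """units in tool axes to reach p; turn (units, about tool z) to have tool y at world angle yaw (deg, mod 180)"""
    s=env.get_state(); M=R.from_quat(s["eef_rot"]).as_matrix()
    ya=np.degrees(np.arctan2(M[1,1],M[0,1]))
    print("shift",np.round(M.T@(np.array(p)-s["ee_pos"])/.02,2),"ee",np.round(s["ee_pos"],4),"yaw_y",round(ya,1))
    if yaw is not None:
        t=-((yaw-ya+90)%180-90); print("turn",round(t/10,2)); r=np.radians(-t)
        M2=R.from_rotvec([0,0,r]).as_matrix()@M
        print("shift after turn",np.round(M2.T@(np.array(p)-s["ee_pos"])/.02,2))
E
python3 - <<'E'
from h import *
im=cv2.imread("pics/top0.png"); hsv=cv2.cvtColor(im,cv2.COLOR_BGR2HSV); c=cam("top")
y=cv2.inRange(hsv,(22,90,90),(38,255,255))
for k in blobs(y,80):
    v=hsv[k[:,1],k[:,0],2]
    print("Y",k.mean(0).round(),rect(cast(c,k,.06)))
ys=cv2.inRange(hsv,(22,90,215),(38,255,255))
for k in blobs(ys,80): print("Ytop",k.mean(0).round(),rect(cast(c,k,.06)))
b=cv2.inRange(hsv,(0,0,0),(180,255,45))
for k in blobs(b):
    if 230<k[:,0].mean()<310 and 120<k[:,1].mean()<280: print("nest",k.mean(0).round(),rect(cast(c,k,.016)))
p=cv2.inRange(hsv,(130,80,60),(160,255,255))
for k in blobs(p): print("purple",k.mean(0).round(),rect(cast(c,k,.05)))
print(hsv[242,418],hsv[192,173],hsv[257,166],hsv[262,175],hsv[245,439])
E
```

```text
Y [165. 257.] [471.8 257.   54.1  54.1  55.8]
Y [418. 242.] [ 496.4 -246.2   99.6   44.7   -8.9]
Y [500. 212.] [ 554.5 -413.7   38.4   38.2   89.3]
Y [109. 218.] [550.3 367.4  70.7  38.9 -34.7]
Y [173. 191.] [602.3 241.8  54.4  53.8  -0. ]
Y [478.  61.] [ 864.2 -377.4   53.8   28.5  -29.6]
Y [409.  62.] [ 863.6 -236.1   52.1   29.6  -25.6]
Ytop [164. 257.] [471.5 258.1  52.3  52.  -35.6]
Ytop [418. 241.] [ 496.7 -246.5   96.8   41.4   -8.9]
Ytop [501. 211.] [ 555.4 -414.8   36.3   36.2   -1.7]
Ytop [109. 218.] [550.  368.   69.6  37.5 -34.5]
Ytop [172. 191.] [603.3 242.8  52.3  51.8  -0. ]
Ytop [481.  55.] [ 875.5 -381.7   24.5   22.8   88.3]
Ytop [411.  55.] [ 876.7 -240.2   26.4   22.8   88.8]
nest [269. 246.] [493.   52.6 107.7  52.1  87.9]
nest [270. 198.] [591.4  49.1  60.4  60.1  -0.6]
nest [272. 152.] [ 6.896e+02  4.620e+01  6.090e+01  6.030e+01 -6.000e-01]
purple [440. 328.] [ 322.8 -287.7  101.1   50.1   -1.3]
purple [361. 276.] [ 428.2 -132.8  101.1   44.5  -61.4]
purple [353. 198.] [ 586.9 -118.7  102.    46.8  -74.4]
[ 28 150 235] [ 26 145 214] [ 24 156 211] [ 28 145 234] [ 11 176 107]
```

```bash
python3 -c "
from h import *
go([.602,.241,.15],88)"
```

```text
shift [-25.2  -12.07   3.21] ee [0.1919 0.6206 0.2139] yaw_y 72.8
turn -1.52
shift after turn [-21.15 -18.25   3.22]
```

Request:
carry_out --linear '[[0,0,0],[0,0,0],[-0.96,-0.83,0],[-0.96,-0.83,0],[-0.96,-0.83,0]]' --rotation '[[0,0,-0.76],[0,0,-0.76],[0,0,0],[0,0,0],[0,0,0]]' --grip '[-1,-1,-1,-1,-1]' --newtons 20

```text
t: 0.78
ee_pos: [0.2502, 0.567, 0.2144]
eef_rot: [0.02, 1.0, -0.0, 0.0]
ft_force: [0.2, 0.0, -0.1]
finger_gap: 0.0917
grip_force: 0.0
```

Request:
carry_out --linear '[[-0.96,-0.83,0],[-0.96,-0.83,0],[-0.96,-0.83,0],[-0.96,-0.83,0],[-0.96,-0.83,0]]' --rotation '[[0,0,0],[0,0,0],[0,0,0],[0,0,0],[0,0,0]]' --grip '[-1,-1,-1,-1,-1]'

```text
t: 1.4
ee_pos: [0.3429, 0.4804, 0.2145]
eef_rot: [0.02, 1.0, -0.0, 0.0]
ft_force: [0.8, -0.3, 0.3]
finger_gap: 0.0922
grip_force: 0.0
```

Request:
carry_out --linear '[[-0.96,-0.83,0],[-0.96,-0.83,0],[-0.96,-0.83,0],[-0.96,-0.83,0],[-0.96,-0.83,0]]' --rotation '[[0,0,0],[0,0,0],[0,0,0],[0,0,0],[0,0,0]]' --grip '[-1,-1,-1,-1,-1]'

```text
t: 2.02
ee_pos: [0.4355, 0.3939, 0.2146]
eef_rot: [0.02, 1.0, -0.0, 0.0]
ft_force: [0.2, 0.2, -0.3]
finger_gap: 0.0918
grip_force: 0.0
```

Request:
carry_out --linear '[[-0.96,-0.83,0],[-0.96,-0.83,0],[-0.96,-0.83,0],[-0.96,-0.83,0.4],[-0.96,-0.83,0.4]]' --rotation '[[0,0,0],[0,0,0],[0,0,0],[0,0,0],[0,0,0]]' --grip '[-1,-1,-1,-1,-1]'

```text
t: 2.65
ee_pos: [0.5282, 0.3075, 0.1985]
eef_rot: [0.02, 1.0, -0.0, 0.0]
ft_force: [-0.4, -0.3, -0.2]
finger_gap: 0.0918
grip_force: 0.0
```

Request:
carry_out --linear '[[-0.96,-0.83,0.8],[-0.96,-0.83,0.8],[-0.96,-0.83,0.8],[-0.96,-0.83,0],[0,0,0]]' --rotation '[[0,0,0],[0,0,0],[0,0,0],[0,0,0],[0,0,0]]' --grip '[-1,-1,-1,-1,-1]'

```text
t: 3.28
ee_pos: [0.6029, 0.2371, 0.1504]
eef_rot: [0.021, 1.0, -0.001, 0.0]
ft_force: [1.2, 0.2, -0.9]
finger_gap: 0.0916
grip_force: 0.0
```

Run:
```python
from h import *
go([.602,.241,.15],88)
c=cam("wrist"); im=snapshot("wrist"); cv2.imwrite("pics/w1.png",im); hsv=cv2.cvtColor(im,cv2.COLOR_BGR2HSV)
for lo in (90,200):
  for k in blobs(cv2.inRange(hsv,(22,90,lo),(38,255,255)),400): print(lo,k.mean(0).round(),rect(cast(c,k,.066)))
```

```text
shift [0.05 0.19 0.02] ee [0.6029 0.2371 0.1504] yaw_y 87.6
turn -0.04
shift after turn [0.05 0.19 0.02]
90 [325. 234.] [599.3 243.1  54.7  54.3  87.6]
90 [494. 156.] [547.1 364.6  66.3  36.6 -34.6]
90 [342.  46.] [470.7 259.4  52.1  51.9 -35.4]
200 [325. 235.] [599.4 243.5  54.3  54.   -3.7]
200 [495. 156.] [547.3 365.   66.1  35.8 -34.6]
200 [342.  45.] [470.5 259.6  51.8  51.6  54.6]
```

View pics/w1.png

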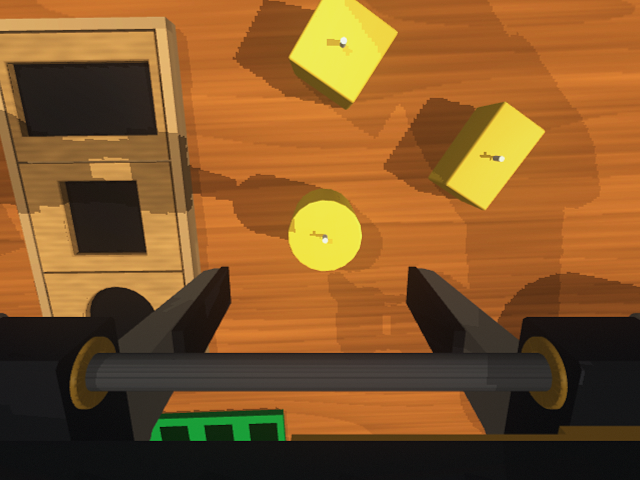

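The wrist view shows the pillar at (325,234), midway between the fingers and ahead of them, with the tray to its left. The measured pillar centre is about (0.6005, 0.242), so I'm descending to grip it.

Request:
carry_out --linear '[[0.1,0.24,0],[0,0,1],[0,0,1],[0,0,1],[0,0,1]]' --rotation '[[0,0,0],[0,0,0],[0,0,0],[0,0,0],[0,0,0]]' --grip '[-1,-1,-1,-1,-1]'

```text
t: 3.95
ee_pos: [0.5992, 0.2461, 0.0685]
eef_rot: [0.017, 1.0, -0.0, -0.001]
ft_force: [0.4, -0.5, 0.5]
finger_gap: 0.0918
grip_force: 0.0
```

Request:
carry_out --linear '[[0,0,1],[0,0,0.9],[0,0,0.37],[0,0,0],[0,0,0]]' --rotation '[[0,0,0],[0,0,0],[0,0,0],[0,0,0],[0,0,0]]' --grip '[-1,-1,-1,-1,1]'

```text
t: 4.58
ee_pos: [0.6003, 0.2465, 0.026]
eef_rot: [0.017, 1.0, 0.0, 0.001]
ft_force: [0.0, -0.5, 0.9]
finger_gap: 0.084
grip_force: 0.0
```

Request:
carry_out --linear '[[0,0,0],[0,0,0],[0,0,0],[0,0,0],[0,0,0]]' --rotation '[[0,0,0],[0,0,0],[0,0,0],[0,0,0],[0,0,0]]' --grip '[1,1,1,1,1]'

```text
t: 5.2
ee_pos: [0.6, 0.2455, 0.0256]
eef_rot: [0.018, 1.0, -0.0, 0.0]
ft_force: [-1.8, -4.2, 5.5]
finger_gap: 0.056
grip_force: 20.0
```

Request:
carry_out --linear '[[0,0,-0.5],[0,0,-1],[0,0,-1],[0,0,-1],[0,0,-0.5]]' --rotation '[[0,0,0],[0,0,0],[0,0,0],[0,0,0],[0,0,0]]' --grip '[1,1,1,1,1]'

```text
t: 5.82
ee_pos: [0.6006, 0.2467, 0.1076]
eef_rot: [0.017, 1.0, 0.001, 0.001]
ft_force: [0.1, -0.5, -2.0]
finger_gap: 0.0556
grip_force: 20.0
```

Request:
carry_out --linear '[[-0.48,-0.98,0],[-0.48,-0.98,0],[-0.48,-0.98,0],[-0.48,-0.98,0],[-0.48,-0.98,0]]' --rotation '[[0,0,0],[0,0,0],[0,0,0],[0,0,0],[0,0,0]]' --grip '[1,1,1,1,1]'

```text
t: 6.45
ee_pos: [0.6449, 0.1447, 0.1048]
eef_rot: [0.018, 1.0, -0.0, -0.0]
ft_force: [0.4, 0.3, -1.8]
finger_gap: 0.0559
grip_force: 20.0
```

Request:
carry_out --linear '[[-0.48,-0.98,0],[-0.48,-0.98,0],[-0.48,-0.98,0],[-0.48,-0.98,0],[-0.48,-0.98,0]]' --rotation '[[0,0,0],[0,0,0],[0,0,0],[0,0,0],[0,0,0]]' --grip '[1,1,1,1,1]'

```text
t: 7.08
ee_pos: [0.6895, 0.0458, 0.1052]
eef_rot: [0.017, 1.0, 0.0, 0.0]
ft_force: [-0.6, 0.4, -1.5]
finger_gap: 0.0557
grip_force: 20.0
```

Request:
carry_out --linear '[[0,0,0],[0,0,0],[0,0,0],[0,0,0],[0,0,0]]' --rotation '[[0,0,0],[0,0,0],[0,0,0],[0,0,0],[0,0,0]]' --grip '[1,1,1,1,1]'

```text
t: 7.7
ee_pos: [0.6888, 0.0477, 0.1052]
eef_rot: [0.017, 1.0, 0.0, -0.0]
ft_force: [0.4, -0.7, -2.3]
finger_gap: 0.0557
grip_force: 20.0
```

Run:
```python
from h import *
go([.6896,.0462,.037],88)
c=cam("top"); im=snapshot("top"); hsv=cv2.cvtColor(im,cv2.COLOR_BGR2HSV)
cw=cam("wrist"); w=snapshot("wrist"); cv2.imwrite("pics/w2.png",w); hw=cv2.cvtColor(w,cv2.COLOR_BGR2HSV)
for k in blobs(cv2.inRange(hw,(0,0,0),(180,255,45)),400): print("blk",k.mean(0).round(),k.min(0),k.max(0),rect(cast(cw,k,.016)))
for k in blobs(cv2.inRange(hw,(22,90,90),(38,255,255)),400): print("yel",k.mean(0).round(),k.min(0),k.max(0),rect(cast(cw,k,.148)))
```

```text
shift [-0.04 -0.07  3.41] ee [0.6888 0.0477 0.1052] yaw_y 88.1
turn 0.01
shift after turn [-0.04 -0.07  3.41]
blk [297. 410.] [282 392] [314 433] [847.6  25.7  43.6  27.7  -0. ]
blk [403. 414.] [389 391] [420 433] [850.1 119.4  45.7  27.5   1. ]
blk [351. 410.] [336 391] [367 433] [848.5  72.8  44.6  27.8  -1.2]
blk [245. 412.] [228 391] [262 433] [ 8.451e+02 -2.110e+01  4.510e+01  2.780e+01 -1.000e-01]
blk [524. 377.] [436 317] [639 433] [818.6 231.7 163.9 115.1  88. ]
blk [278. 433.] [  0 317] [639 479] [838.4  45.  598.1 167.5  88. ]
blk [392. 316.] [374 275] [411 355] [755.7 108.6  76.5  23.2   8.8]
blk [243. 317.] [219 267] [262 355] [749.6 -13.3  86.4  23.5 -18.8]
yel [318. 312.] [252 260] [384 352] [679.7  48.9  53.   40.   88. ]
```

View pics/w2.png

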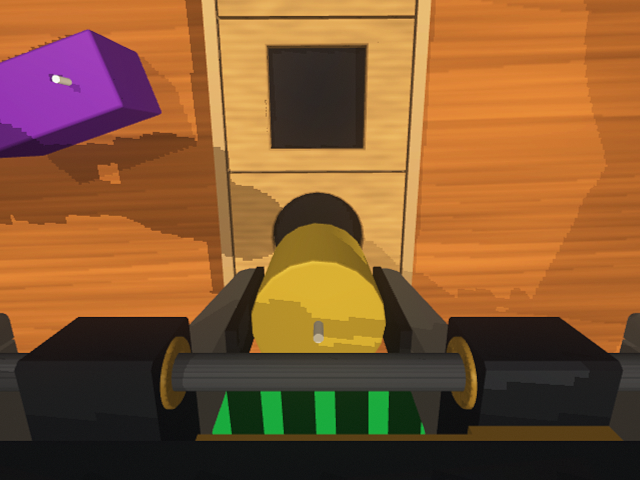

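The pillar hangs above the round recess at (318,220) and is symmetric between the fingers, so I'm lowering it.

Request:
carry_out --linear '[[-0.03,-0.06,0.8],[0,0,1],[0,0,0.9],[0,0,0.4],[0,0,0.2]]' --rotation '[[0,0,0],[0,0,0],[0,0,0],[0,0,0],[0,0,0]]' --grip '[1,1,1,1,1]'

```text
t: 8.43
ee_pos: [0.6892, 0.0459, 0.0382]
eef_rot: [0.017, 1.0, -0.0, -0.0]
ft_force: [-0.0, 0.1, -1.5]
finger_gap: 0.0557
grip_force: 20.0
```

Request:
carry_out --linear '[[0,0,0.07],[0,0,0],[0,0,0],[0,0,0],[0,0,0]]' --rotation '[[0,0,0],[0,0,0],[0,0,0],[0,0,0],[0,0,0]]' --grip '[1,1,1,1,1]'

```text
t: 9.05
ee_pos: [0.6895, 0.0459, 0.038]
eef_rot: [0.017, 1.0, 0.0, 0.0]
ft_force: [0.3, 0.4, -1.7]
finger_gap: 0.0555
grip_force: 20.0
```

Request:
carry_out --linear '[[0,0,0.06],[0,0,0],[0,0,0],[0,0,0],[0,0,0]]' --rotation '[[0,0,0],[0,0,0],[0,0,0],[0,0,0],[0,0,0]]' --grip '[1,1,-0.5,-0.5,-0.5]'

```text
t: 9.68
ee_pos: [0.6894, 0.0459, 0.0364]
eef_rot: [0.017, 1.0, 0.0, -0.0]
ft_force: [0.8, 0.8, 0.5]
finger_gap: 0.0691
grip_force: 0.0
```

Request:
carry_out --linear '[[0,0,0],[0,0,0],[0,0,-0.5],[0,0,-1],[0,0,-1]]' --rotation '[[0,0,0],[0,0,0],[0,0,0],[0,0,0],[0,0,0]]' --grip '[-0.9,-0.9,-0.9,-0.9,-0.9]'

```text
t: 10.3
ee_pos: [0.69, 0.0459, 0.0887]
eef_rot: [0.017, 1.0, 0.0, 0.001]
ft_force: [0.7, -0.8, 0.9]
finger_gap: 0.0873
grip_force: 0.0
```

Request:
carry_out --linear '[[0,0,-1],[0,0,-1],[0,0,-1],[0,0,-0.5],[0,0,0]]' --rotation '[[0,0,0],[0,0,0],[0,0,0],[0,0,0],[0,0,0]]' --grip '[-1,-1,-1,-1,-1]'

```text
t: 10.92
ee_pos: [0.6898, 0.0459, 0.1575]
eef_rot: [0.017, 1.0, 0.0, 0.001]
ft_force: [-0.3, -0.3, 0.3]
finger_gap: 0.0917
grip_force: 0.0
```

Run:
```python
from h import *
go([.4715,.258,.15],55.5)
cw=cam("wrist"); w=snapshot("wrist"); cv2.imwrite("pics/w3.png",w); hw=cv2.cvtColor(w,cv2.COLOR_BGR2HSV)
for k in blobs(cv2.inRange(hw,(22,90,90),(38,255,255)),400): print("yel",k.mean(0).round(),k.min(0),k.max(0),rect(cast(cw,k,.078)))
for k in blobs(cv2.inRange(hw,(0,0,0),(180,255,45)),400): 
  if k[:,1].mean()<300: print("blk",k.mean(0).round(),k.min(0),k.max(0),rect(cast(cw,k,.016)))
```

```text
shift [11.28 10.22  0.36] ee [0.6898 0.0459 0.1575] yaw_y 88.0
turn 3.25
shift after turn [15.    2.56  0.35]
yel [319. 239.] [281 205] [355 276] [689.   47.1  54.6  54.5  88. ]
blk [330.   3.] [271   0] [388   6] [514.3  62.2  91.    4.1  88. ]
```

Request:
carry_out --linear '[[0.94,0.85,0],[0.94,0.85,0],[0.94,0.85,0],[0.94,0.85,0],[0.94,0.85,0]]' --rotation '[[0,0,0],[0,0,0],[0,0,0],[0,0,0],[0,0,0]]' --grip '[-1,-1,-1,-1,-1]'

```text
t: 11.6
ee_pos: [0.5971, 0.1345, 0.1554]
eef_rot: [0.017, 1.0, -0.0, -0.001]
ft_force: [-0.3, -0.2, 0.6]
finger_gap: 0.092
grip_force: 0.0
```

Request:
carry_out --linear '[[0.94,0.85,0],[0.94,0.85,0],[0.94,0.85,0],[0.94,0.85,0],[0.94,0.85,0]]' --rotation '[[0,0,0],[0,0,0],[0,0,0],[0,0,0],[0,0,0]]' --grip '[-1,-1,-1,-1,-1]'

```text
t: 12.22
ee_pos: [0.5062, 0.2226, 0.1556]
eef_rot: [0.017, 1.0, -0.0, -0.001]
ft_force: [-0.2, -0.4, -0.1]
finger_gap: 0.0918
grip_force: 0.0
```

Request:
carry_out --linear '[[0.94,0.85,0],[0.94,0.85,0],[0,0,0],[0,0,0],[0,0,0]]' --rotation '[[0,0,0.65],[0,0,0.65],[0,0,0.65],[0,0,0.65],[0,0,0.65]]' --grip '[-1,-1,-1,-1,-1]'

```text
t: 12.85
ee_pos: [0.4725, 0.2592, 0.1556]
eef_rot: [0.298, 0.955, -0.001, -0.001]
ft_force: [-0.1, 0.4, -0.4]
finger_gap: 0.0919
grip_force: 0.0
```

Request:
carry_out --linear '[[0,0,0],[0,0,0],[0,0,0],[0,0,0],[0,0,0]]' --rotation '[[0,0,0],[0,0,0],[0,0,0],[0,0,0],[0,0,0]]' --grip '[-1,-1,-1,-1,-1]'

```text
t: 13.48
ee_pos: [0.4732, 0.2594, 0.1566]
eef_rot: [0.296, 0.955, 0.0, 0.0]
ft_force: [-0.2, -0.1, 0.6]
finger_gap: 0.0921
grip_force: 0.0
```

Run:
```python
from h import *
cw=cam("wrist"); w=snapshot("wrist"); hw=cv2.cvtColor(w,cv2.COLOR_BGR2HSV)
for lo in(90,200):
 for k in blobs(cv2.inRange(hw,(22,90,lo),(38,255,255)),400): print("yel",k.mean(0).round(),k.min(0),k.max(0),rect(cast(cw,k,.06)))
go([.470,.2595,.025],55.3)
```

```text
yel [314. 232.] [281 198] [350 264] [468.6 260.3  53.4  53.  -35.6]
yel [485. 228.] [458 186] [514 270] [542.  370.8  67.6  37.1 -34.4]
yel [315. 231.] [281 198] [350 264] [468.7 260.2  53.1  52.9 -35.5]
yel [485. 228.] [459 187] [514 270] [542.4 370.7  66.9  36.8 -34.4]
shift [ 0.13 -0.09  6.58] ee [0.4732 0.2594 0.1566] yaw_y 55.5
turn 0.02
shift after turn [ 0.13 -0.09  6.58]
```

Request:
carry_out --linear '[[0.17,-0.07,0.5],[0,0,1],[0,0,1],[0,0,1],[0,0,1]]' --rotation '[[0,0,0.08],[0,0,0],[0,0,0],[0,0,0],[0,0,0]]' --grip '[-1,-1,-1,-1,-1]'

```text
t: 14.15
ee_pos: [0.469, 0.2602, 0.0653]
eef_rot: [0.303, 0.953, -0.0, -0.0]
ft_force: [0.5, 0.5, 1.0]
finger_gap: 0.0916
grip_force: 0.0
```

Request:
carry_out --linear '[[0,0,1],[0,0,0.7],[0,0,0.38],[0,0,0],[0,0,0]]' --rotation '[[0,0,0],[0,0,0],[0,0,0],[0,0,0],[0,0,0]]' --grip '[-1,-1,-1,-1,1]'

```text
t: 14.78
ee_pos: [0.47, 0.2605, 0.0255]
eef_rot: [0.303, 0.953, 0.0, 0.0]
ft_force: [-0.6, 1.2, 0.2]
finger_gap: 0.084
grip_force: 0.0
```

Request:
carry_out --linear '[[0,0,0],[0,0,0],[0,0,0],[0,0,0],[0,0,0]]' --rotation '[[0,0,0],[0,0,0],[0,0,0],[0,0,0],[0,0,0]]' --grip '[1,1,1,1,1]'

```text
t: 15.4
ee_pos: [0.4695, 0.2601, 0.0252]
eef_rot: [0.303, 0.953, -0.0, -0.0]
ft_force: [-1.3, -0.8, 4.6]
finger_gap: 0.054
grip_force: 20.0
```

Request:
carry_out --linear '[[0,0,-0.5],[0,0,-1],[0,0,-1],[0,0,-1],[0,0,-0.5]]' --rotation '[[0,0,0],[0,0,0],[0,0,0],[0,0,0],[0,0,0]]' --grip '[1,1,1,1,1]'

```text
t: 16.02
ee_pos: [0.47, 0.2606, 0.1063]
eef_rot: [0.303, 0.953, 0.001, 0.001]
ft_force: [-0.1, 0.4, -2.4]
finger_gap: 0.0536
grip_force: 20.0
```

Request:
carry_out --linear '[[0,0,0],[0,0,0],[0,0,0],[0,0,0],[0,0,0]]' --rotation '[[0,0,-0.66],[0,0,-0.67],[0,0,-0.67],[0,0,-0.67],[0,0,-0.67]]' --grip '[1,1,1,1,1]'

```text
t: 16.65
ee_pos: [0.4692, 0.2601, 0.1047]
eef_rot: [0.014, 1.0, -0.0, -0.0]
ft_force: [0.8, 0.1, -1.6]
finger_gap: 0.054
grip_force: 20.0
```

```bash
python3 -c "
from h import *
go([.5914,.0491,.038],88)"
```

```text
shift [ -6.41 -10.37   3.34] ee [0.4692 0.2601 0.1047] yaw_y 88.3
turn 0.03
shift after turn [ -6.48 -10.33   3.34]
```

Request:
carry_out --linear '[[-0.59,-0.94,0],[-0.59,-0.94,0],[-0.59,-0.94,0],[-0.59,-0.94,0],[-0.59,-0.94,0]]' --rotation '[[0,0,0],[0,0,0],[0,0,0],[0,0,0],[0,0,0]]' --grip '[1,1,1,1,1]'

```text
t: 17.27
ee_pos: [0.5254, 0.1636, 0.1047]
eef_rot: [0.016, 1.0, -0.0, -0.0]
ft_force: [-0.5, 0.0, -1.5]
finger_gap: 0.0541
grip_force: 20.0
```

Request:
carry_out --linear '[[-0.59,-0.94,0],[-0.59,-0.94,0],[-0.59,-0.94,0],[-0.59,-0.94,0],[-0.59,-0.94,0]]' --rotation '[[0,0,0],[0,0,0],[0,0,0],[0,0,0],[0,0,0]]' --grip '[1,1,1,1,1]'

```text
t: 17.9
ee_pos: [0.5813, 0.0678, 0.1046]
eef_rot: [0.016, 1.0, -0.0, -0.0]
ft_force: [-0.0, -0.9, -1.5]
finger_gap: 0.0543
grip_force: 20.0
```

Request:
carry_out --linear '[[-0.56,-0.96,0],[0,0,0],[0,0,0],[0,0,0],[0,0,0]]' --rotation '[[0,0,0],[0,0,0],[0,0,0],[0,0,0],[0,0,0]]' --grip '[1,1,1,1,1]'

```text
t: 18.52
ee_pos: [0.5915, 0.0499, 0.105]
eef_rot: [0.016, 1.0, 0.0, -0.0]
ft_force: [0.8, -0.4, -2.5]
finger_gap: 0.0538
grip_force: 20.0
```

Request:
carry_out --linear '[[0,0,0.7],[0,0,0.9],[0,0,0.5],[0,0,0],[0,0,0]]' --rotation '[[0,0,0],[0,0,0],[0,0,0],[0,0,0],[0,0,0]]' --grip '[1,1,1,1,1]'

```text
t: 19.15
ee_pos: [0.5921, 0.0489, 0.063]
eef_rot: [0.016, 1.0, 0.0, 0.0]
ft_force: [-0.0, -0.4, -0.9]
finger_gap: 0.0541
grip_force: 20.0
```

```bash
python3 -c "
from h import *
go([.5914,.0491,.037],88)
cv2.imwrite('pics/w4.png',snapshot('wrist'))"
```

```text
shift [0.04 0.01 1.3 ] ee [0.5921 0.0489 0.063 ] yaw_y 88.1
turn 0.01
shift after turn [0.04 0.01 1.3 ]
```

View pics/w4.png

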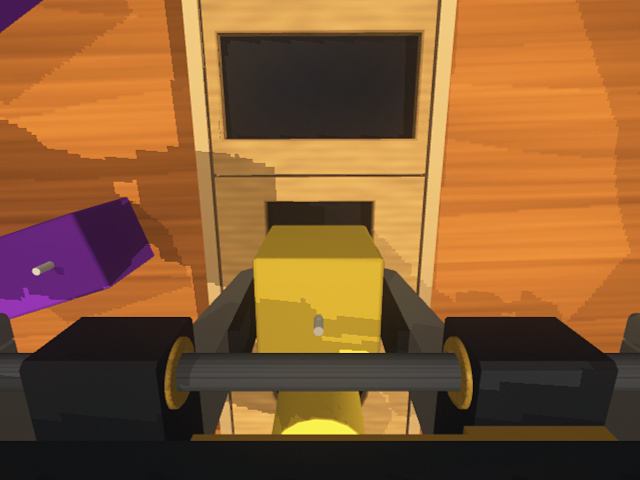

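The block is square over its recess at (320,215), with the long nest ahead at (320,85). Lowering it now.

Request:
carry_out --linear '[[0.03,0,0.6],[0,0,0.4],[0,0,0.2],[0,0,0.1],[0,0,0.03]]' --rotation '[[0,0,0],[0,0,0],[0,0,0],[0,0,0],[0,0,0]]' --grip '[1,1,1,1,1]'

```text
t: 19.82
ee_pos: [0.5908, 0.0489, 0.0372]
eef_rot: [0.016, 1.0, -0.0, -0.001]
ft_force: [-4.3, -0.8, 10.0]
finger_gap: 0.0538
grip_force: 20.0
```

Request:
carry_out --linear '[[0,0,0],[0,0,0],[0,0,0],[0,0,0],[0,0,0]]' --rotation '[[0,0,0],[0,0,0],[0,0,0],[0,0,0],[0,0,0]]' --grip '[1,1,-0.4,-0.5,-0.5]'

```text
t: 20.45
ee_pos: [0.5914, 0.049, 0.0364]
eef_rot: [0.016, 1.0, 0.0, 0.0]
ft_force: [0.7, 0.4, 0.1]
finger_gap: 0.0691
grip_force: 0.0
```

Request:
carry_out --linear '[[0,0,0],[0,0,0],[0,0,-0.5],[0,0,-1],[0,0,-1]]' --rotation '[[0,0,0],[0,0,0],[0,0,0],[0,0,0],[0,0,0]]' --grip '[-0.9,-0.9,-0.9,-0.9,-0.9]'

```text
t: 21.08
ee_pos: [0.5917, 0.049, 0.0883]
eef_rot: [0.016, 1.0, 0.0, 0.001]
ft_force: [0.3, -0.6, 0.3]
finger_gap: 0.0874
grip_force: 0.0
```

Request:
carry_out --linear '[[0,0,-1],[0,0,-1],[0,0,-1],[0,0,-0.5],[0,0,0]]' --rotation '[[0,0,0],[0,0,0],[0,0,0],[0,0,0],[0,0,0]]' --grip '[-1,-1,-1,-1,-1]'

```text
t: 21.7
ee_pos: [0.5918, 0.049, 0.1577]
eef_rot: [0.016, 1.0, 0.0, 0.001]
ft_force: [0.3, -0.2, -0.4]
finger_gap: 0.092
grip_force: 0.0
```

Run:
```python
from h import *
cw=cam("wrist"); w=snapshot("wrist"); hw=cv2.cvtColor(w,cv2.COLOR_BGR2HSV)
for k in blobs(cv2.inRange(hw,(22,90,90),(38,255,255)),400): print("yel",k.mean(0).round(),k.min(0),k.max(0),rect(cast(cw,k,.072)))
for k in blobs(cv2.inRange(hw,(0,0,0),(180,255,45)),400): 
  if k[:,1].mean()<300: print("blk",k.mean(0).round(),k.min(0),k.max(0),rect(cast(cw,k,.016)))
go([.405,-.232,.157],81)
```

```text
yel [319. 343.] [286 327] [351 352] [676.5  47.7  53.7  23.   88.1]
yel [318. 237.] [283 203] [354 271] [590.1  50.3  53.2  53.2  -2. ]
blk [323. 111.] [291  87] [358 131] [495.8  58.7  54.3  35.5  82. ]
shift [  8.85 -14.35  -0.02] ee [0.5913 0.049  0.1568] yaw_y 88.1
turn 0.71
shift after turn [  7.   -15.33  -0.02]
```

Request:
carry_out --linear '[[0,0,0],[0.41,-0.96,0],[0.41,-0.96,0],[0.41,-0.96,0],[0.41,-0.96,0]]' --rotation '[[0,0,0.71],[0,0,0],[0,0,0],[0,0,0],[0,0,0]]' --grip '[-1,-1,1,1,1]'

```text
t: 22.38
ee_pos: [0.5458, -0.0236, 0.1565]
eef_rot: [0.079, 0.997, -0.0, -0.0]
ft_force: [-0.8, -0.3, 0.4]
finger_gap: 0.0637
grip_force: 0.0
```

Request:
carry_out --linear '[[0.41,-0.96,0],[0.41,-0.96,0],[0.41,-0.96,0],[0.41,-0.96,0],[0.41,-0.96,0]]' --rotation '[[0,0,0],[0,0,0],[0,0,0],[0,0,0],[0,0,0]]' --grip '[1,1,1,1,1]'

```text
t: 23.0
ee_pos: [0.4906, -0.1113, 0.1564]
eef_rot: [0.078, 0.997, 0.0, 0.0]
ft_force: [0.4, -0.2, -0.9]
finger_gap: 0.014
grip_force: 0.0
```

Request:
carry_out --linear '[[0.41,-0.96,0],[0.41,-0.96,0],[0.41,-0.96,0],[0.41,-0.96,0],[0.41,-0.96,0]]' --rotation '[[0,0,0],[0,0,0],[0,0,0],[0,0,0],[0,0,0]]' --grip '[1,1,1,1,1]'

```text
t: 23.62
ee_pos: [0.4351, -0.1996, 0.1564]
eef_rot: [0.078, 0.997, 0.0, 0.0]
ft_force: [0.1, 0.6, -0.6]
finger_gap: 0.0003
grip_force: 0.0
```

Request:
carry_out --linear '[[0.41,-0.96,0],[0.41,-0.96,0],[0,0,0],[0,0,0],[0,0,0]]' --rotation '[[0,0,0],[0,0,0],[0,0,0],[0,0,0],[0,0,0]]' --grip '[1,1,1,1,1]'

```text
t: 24.25
ee_pos: [0.4142, -0.2332, 0.1564]
eef_rot: [0.077, 0.997, 0.0, 0.0]
ft_force: [-0.0, -0.0, -0.1]
finger_gap: 0.0006
grip_force: 0.0
```

Run:
```python
from h import *
cw=cam("wrist"); w=snapshot("wrist"); cv2.imwrite("pics/w5.png",w); hw=cv2.cvtColor(w,cv2.COLOR_BGR2HSV)
for k in blobs(cv2.inRange(hw,(22,90,90),(38,255,255)),400): print("yel",k.mean(0).round(),k.min(0),k.max(0),rect(cast(cw,k,.056)))
go([.415,-.2345,.02],81)
```

```text
yel [146. 411.] [122 392] [166 433] [ 556.6 -416.9   44.8   40.4   -7.7]
shift [-0.05 -0.06  6.82] ee [ 0.4141 -0.2332  0.1563] yaw_y 81.1
turn 0.01
shift after turn [-0.05 -0.06  6.82]
```

View pics/w5.png

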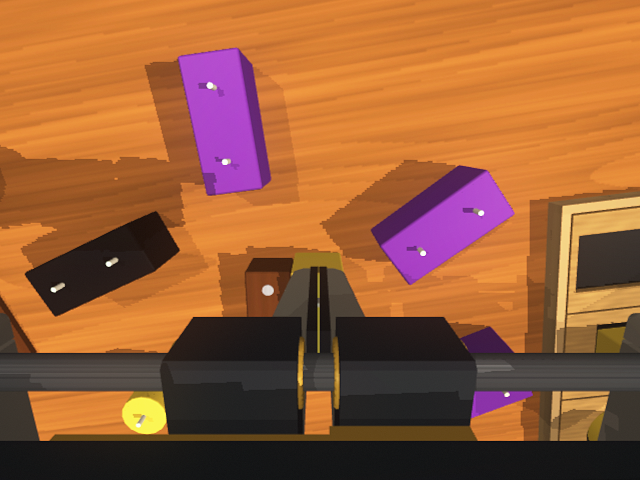

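The closed fingers at (318,300) line up with the end of the long bar, which spans columns 293–343. The stop is left of it at (268,290). The descent area is clear.

Request:
carry_out --linear '[[0,0,1],[0,0,1],[0,0,1],[0,0,1],[0,0,1]]' --rotation '[[0,0,0],[0,0,0],[0,0,0],[0,0,0],[0,0,0]]' --grip '[1,1,1,1,1]'

```text
t: 24.92
ee_pos: [0.4142, -0.2335, 0.0557]
eef_rot: [0.078, 0.997, 0.0, 0.0]
ft_force: [0.2, -0.2, 0.4]
finger_gap: 0.0007
grip_force: 0.0
```

Request:
carry_out --linear '[[0,0,1],[0,0,0.7],[0,0,0],[-0.5,0,0],[-0.4,0,0]]' --rotation '[[0,0,0],[0,0,0],[0,0,0],[0,0,0],[0,0,0]]' --grip '[1,1,1,1,1]'

```text
t: 25.55
ee_pos: [0.4332, -0.2372, 0.0232]
eef_rot: [0.078, 0.997, -0.0, 0.001]
ft_force: [0.1, -0.5, 0.6]
finger_gap: 0.0006
grip_force: 0.0
```

Request:
carry_out --linear '[[-0.3,0,0],[-0.4,0,0],[-0.4,0,0],[-0.4,0,0],[-0.4,0,0]]' --rotation '[[0,0,0],[0,0,0],[0,0,0],[0,0,0],[0,0,0]]' --grip '[1,1,1,1,1]'

```text
t: 26.18
ee_pos: [0.4694, -0.2428, 0.0224]
eef_rot: [0.078, 0.997, 0.0, -0.0]
ft_force: [-3.2, 0.2, 2.5]
finger_gap: 0.0003
grip_force: 1.5
```

Run:
```python
from h import *
c=cam("top"); im=snapshot("top"); cv2.imwrite("pics/t2.png",im[150:350,300:560])
hw=cv2.cvtColor(im,cv2.COLOR_BGR2HSV)
for k in blobs(cv2.inRange(hw,(22,90,90),(38,255,255)),80): print("yel",k.mean(0).round(),k.min(0),k.max(0),rect(cast(c,k,.056)))
go([.415,-.2345,.02],81)
```

```text
yel [500. 212.] [491 202] [510 221] [ 554.8 -415.    38.6   38.3   -1.7]
yel [419. 215.] [408 200] [433 234] [ 544.  -254.4   72.1   44.3   -9.3]
yel [109. 218.] [ 93 200] [126 237] [550.6 368.7  70.9  39.1 -34.5]
yel [269. 194.] [256 181] [282 207] [595.6  49.6  52.5  52.2  -0.6]
yel [270. 144.] [257 131] [284 158] [ 6.959e+02  4.570e+01  5.500e+01  5.440e+01 -6.000e-01]
yel [409.  59.] [401  49] [418  68] [ 8.699e+02 -2.386e+02  3.940e+01  3.490e+01 -5.000e-01]
yel [478.  59.] [470  48] [486  67] [ 870.6 -378.6   40.    32.7   -1.6]
shift [ 2.83 -0.01  0.12] ee [ 0.471  -0.243   0.0225] yaw_y 81.0
turn 0.0
shift after turn [ 2.83 -0.02  0.12]
```

Request:
carry_out --linear '[[-0.4,0,0],[-0.4,0,0],[-0.4,0,0],[-0.4,0,0],[-0.3,0,0]]' --rotation '[[0,0,0],[0,0,0],[0,0,0],[0,0,0],[0,0,0]]' --grip '[1,1,1,1,1]'

```text
t: 26.85
ee_pos: [0.5071, -0.2487, 0.0224]
eef_rot: [0.078, 0.997, -0.0, 0.0]
ft_force: [-1.5, -0.1, 1.0]
finger_gap: 0.0004
grip_force: 1.0
```

Request:
carry_out --linear '[[-0.1,0,0],[0,0,0],[0.5,0,0],[0.5,0,0],[0,0,-1]]' --rotation '[[0,0,0],[0,0,0],[0,0,0],[0,0,0],[0,0,0]]' --grip '[1,1,1,1,1]'

```text
t: 27.48
ee_pos: [0.486, -0.2453, 0.0414]
eef_rot: [0.079, 0.997, 0.001, -0.002]
ft_force: [1.1, -0.0, -0.1]
finger_gap: 0.0006
grip_force: 0.0
```

Request:
carry_out --linear '[[0,0,-1],[0,0,-1],[0,0,-1],[0,0,-1],[0,0,-1]]' --rotation '[[0,0,0],[0,0,0],[0,0,0],[0,0,0],[0,0,0]]' --grip '[1,1,1,1,1]'

```text
t: 28.1
ee_pos: [0.4879, -0.2458, 0.1431]
eef_rot: [0.079, 0.997, 0.0, 0.0]
ft_force: [-0.4, 0.7, -0.8]
finger_gap: 0.0005
grip_force: 0.0
```

Request:
carry_out --linear '[[-0.8,0,-0.5],[-0.9,0,0],[-0.9,0,0],[-0.9,0,0],[-0.9,0,0]]' --rotation '[[0,0,0],[0,0,0],[0,0,0],[0,0,0],[0,0,0]]' --grip '[-1,-1,-1,-1,-1]'

```text
t: 28.72
ee_pos: [0.5754, -0.2597, 0.1524]
eef_rot: [0.079, 0.997, 0.0, -0.0]
ft_force: [0.3, -0.9, 0.0]
finger_gap: 0.0484
grip_force: 0.0
```

Request:
carry_out --linear '[[0,0,0],[0,0,0],[0,0,0],[0,0,0],[0,0,0]]' --rotation '[[0,0,0],[0,0,0],[0,0,0],[0,0,0],[0,0,0]]' --grip '[-1,-1,-1,-1,-1]'

```text
t: 29.35
ee_pos: [0.5755, -0.2596, 0.1525]
eef_rot: [0.078, 0.997, 0.0, 0.0]
ft_force: [0.1, 0.6, 0.6]
finger_gap: 0.0917
grip_force: 0.0
```

Run:
```python
from h import *
cw=cam("wrist"); w=snapshot("wrist"); cv2.imwrite("pics/w6.png",w); hw=cv2.cvtColor(w,cv2.COLOR_BGR2HSV)
for lo in (90,190):
 for k in blobs(cv2.inRange(hw,(22,90,lo),(38,255,255)),400): print("yel",k.mean(0).round(),k.min(0),k.max(0),rect(cast(cw,k,.056)))
go([.565,-.258,.0235],81)
```

```text
yel [116. 239.] [ 91 214] [140 263] [ 553.  -416.1   40.2   38.2  -18.5]
yel [319. 222.] [290 161] [347 285] [ 567.1 -256.8   99.1   43.2   -8.9]
yel [115. 239.] [ 91 215] [140 263] [ 553.2 -416.2   39.6   38.1  -18.5]
yel [319. 222.] [290 162] [347 285] [ 567.4 -256.8   98.4   43.2   -8.9]
shift [ 0.54 -0.    6.45] ee [ 0.5756 -0.2596  0.1525] yaw_y 81.0
turn 0.0
shift after turn [ 0.54 -0.    6.45]
```

View pics/w6.png

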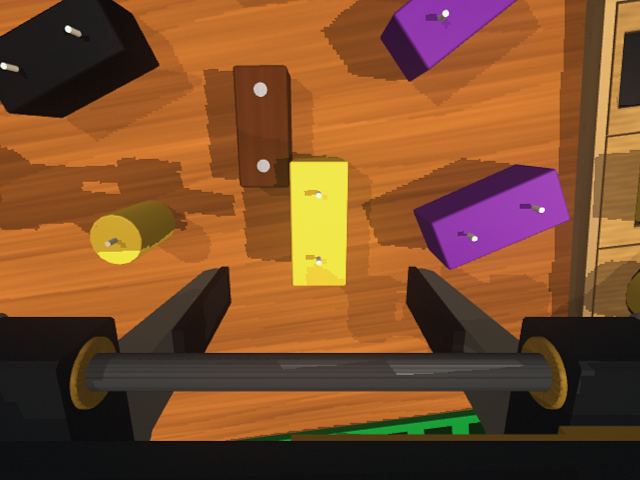

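The bar's yellow top at (319,222) now stands about 26 mm past the stop at (262,125). The purple candle at (490,215) leaves room for the finger.

Request:
carry_out --linear '[[0.42,0.05,0],[0,0,0.8],[0,0,1],[0,0,1],[0,0,1]]' --rotation '[[0,0,0],[0,0,0],[0,0,0],[0,0,0],[0,0,0]]' --grip '[-0.55,-0.55,-0.55,-0.55,-0.55]'

```text
t: 30.02
ee_pos: [0.5671, -0.2571, 0.0743]
eef_rot: [0.078, 0.997, 0.0, -0.001]
ft_force: [-0.2, 1.7, -1.0]
finger_gap: 0.0711
grip_force: 0.0
```

Request:
carry_out --linear '[[0,0,1],[0,0,1],[0,0,0.6],[0,0,0],[0,0,0]]' --rotation '[[0,0,0],[0,0,0],[0,0,0],[0,0,0],[0,0,0]]' --grip '[-0.55,-0.55,-0.55,-0.55,1]' --newtons 25

```text
t: 30.65
ee_pos: [0.5681, -0.2576, 0.025]
eef_rot: [0.078, 0.997, -0.0, 0.001]
ft_force: [0.9, -0.6, -0.1]
finger_gap: 0.0629
grip_force: 0.0
```

Request:
carry_out --linear '[[0,0,0],[0,0,0],[0,0,0],[0,0,0],[0,0,0]]' --rotation '[[0,0,0],[0,0,0],[0,0,0],[0,0,0],[0,0,0]]' --grip '[1,1,1,1,1]'

```text
t: 31.28
ee_pos: [0.568, -0.2576, 0.0251]
eef_rot: [0.078, 0.997, -0.0, 0.001]
ft_force: [-0.8, -0.7, 6.1]
finger_gap: 0.0437
grip_force: 25.0
```

Request:
carry_out --linear '[[0,0,-0.5],[0,0,-1],[0,0,-1],[0,0,-1],[0,0,-1]]' --rotation '[[0,0,0],[0,0,0],[0,0,0],[0,0,0],[0,0,0]]' --grip '[1,1,1,1,1]'

```text
t: 31.9
ee_pos: [0.5677, -0.2573, 0.1163]
eef_rot: [0.078, 0.997, -0.0, 0.0]
ft_force: [0.5, 0.6, -2.1]
finger_gap: 0.0437
grip_force: 25.0
```

Request:
carry_out --linear '[[0,0,-0.7],[0,0,0],[0,0,0],[0,0,0],[0,0,0]]' --rotation '[[0,0,0.8],[0,0,0.8],[0,0,0.8],[0,0,0.8],[0,0,0.8]]' --grip '[1,1,1,1,1]'

```text
t: 32.52
ee_pos: [0.5677, -0.2572, 0.1294]
eef_rot: [0.417, 0.909, 0.0, 0.0]
ft_force: [-0.9, 0.0, -2.4]
finger_gap: 0.0438
grip_force: 25.0
```

Request:
carry_out --linear '[[0,0,0],[0,0,0],[0,0,0],[0,0,0],[0,0,0]]' --rotation '[[0,0,0.86],[0,0,0.86],[0,0,0.86],[0,0,0.86],[0,0,0.86]]' --grip '[1,1,1,1,1]'

```text
t: 33.15
ee_pos: [0.5678, -0.257, 0.1293]
eef_rot: [0.721, 0.693, 0.0, 0.0]
ft_force: [1.0, -0.1, -3.0]
finger_gap: 0.044
grip_force: 25.0
```

```bash
python3 -c "
from h import *
go([.493,.0526,.037],-1.9)"
```

```text
shift [15.32 -4.34  4.62] ee [ 0.5678 -0.257   0.1293] yaw_y -2.2
turn -0.03
shift after turn [15.34 -4.25  4.62]
```

Request:
carry_out --linear '[[0.96,-0.27,0],[0.96,-0.27,0],[0.96,-0.27,0],[0.96,-0.27,0],[0.96,-0.27,0]]' --rotation '[[0,0,-0.03],[0,0,0],[0,0,0],[0,0,0],[0,0,0]]' --grip '[1,1,1,1,1]'

```text
t: 33.78
ee_pos: [0.5432, -0.1589, 0.1285]
eef_rot: [0.717, 0.697, 0.0, 0.0]
ft_force: [0.5, 0.5, -2.6]
finger_gap: 0.0439
grip_force: 25.0
```

Request:
carry_out --linear '[[0.96,-0.27,0],[0.96,-0.27,0],[0.96,-0.27,0],[0.96,-0.27,0],[0.96,-0.27,0]]' --rotation '[[0,0,0],[0,0,0],[0,0,0],[0,0,0],[0,0,0]]' --grip '[1,1,1,1,1]'

```text
t: 34.4
ee_pos: [0.5189, -0.0625, 0.1285]
eef_rot: [0.717, 0.697, 0.0, 0.0]
ft_force: [0.5, -0.4, -1.7]
finger_gap: 0.0437
grip_force: 25.0
```

Request:
carry_out --linear '[[0.96,-0.27,0],[0.96,-0.27,0],[0.96,-0.27,0],[0.96,-0.27,0],[0.96,-0.27,0]]' --rotation '[[0,0,0],[0,0,0],[0,0,0],[0,0,0],[0,0,0]]' --grip '[1,1,1,1,1]'

```text
t: 35.02
ee_pos: [0.4947, 0.0341, 0.1285]
eef_rot: [0.717, 0.697, 0.0, 0.0]
ft_force: [0.1, 0.3, -2.3]
finger_gap: 0.044
grip_force: 25.0
```

Request:
carry_out --linear '[[0.96,-0.25,0],[0,0,1],[0,0,1],[0,0,0.7],[0,0,0]]' --rotation '[[0,0,0],[0,0,0],[0,0,0],[0,0,0],[0,0,0]]' --grip '[1,1,1,1,1]'

```text
t: 35.65
ee_pos: [0.4899, 0.0523, 0.0737]
eef_rot: [0.717, 0.697, -0.001, -0.0]
ft_force: [0.1, 0.2, -1.5]
finger_gap: 0.0441
grip_force: 25.0
```

Request:
carry_out --linear '[[0,0,0],[0,0,0],[0,0,0],[0,0,0],[0,0,0]]' --rotation '[[0,0,0],[0,0,0],[0,0,0],[0,0,0],[0,0,0]]' --grip '[1,1,1,1,1]'

```text
t: 36.28
ee_pos: [0.4907, 0.0523, 0.0745]
eef_rot: [0.717, 0.697, 0.0, 0.0]
ft_force: [-0.0, 0.5, -2.7]
finger_gap: 0.0436
grip_force: 25.0
```

```bash
python3 -c "
from h import *
go([.493,.0526,.037],-1.9)
s=snapshot('side');w=snapshot('wrist')
cv2.imwrite('pics/m7.png',np.hstack([w[:,80:480],cv2.resize(s[130:330,240:440],(400,400))[:,:] if 0 else cv2.copyMakeBorder(cv2.resize(s[130:330,240:440],(400,400)),0,80,0,0,0)]))"
```

```text
shift [0.02 0.11 1.87] ee [0.4907 0.0523 0.0745] yaw_y -1.7
turn 0.02
shift after turn [0.02 0.11 1.87]
```

View pics/m7.png

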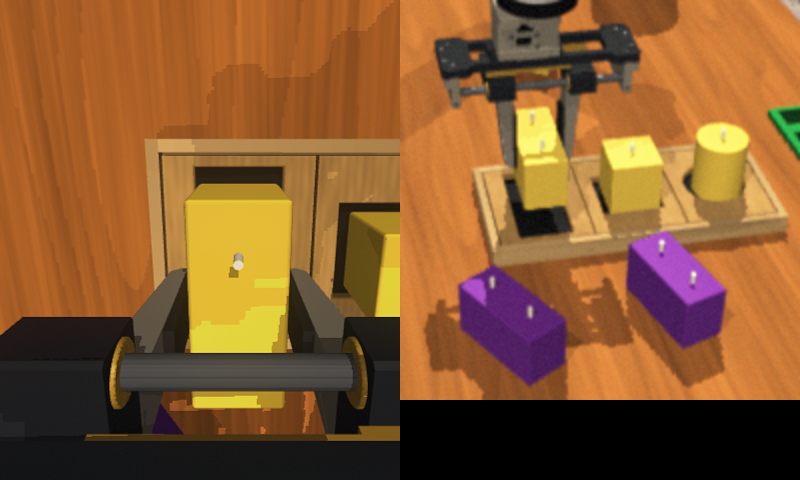

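The bar hangs above its nest, lined up at (238,175) left, and the block and pillar stand seated. Lowering it, with a 2 mm correction.

Request:
carry_out --linear '[[0,0.11,0],[0,0,0.7],[0,0,0.6],[0,0,0.3],[0,0,0.15]]' --rotation '[[0,0,0],[0,0,0],[0,0,0],[0,0,0],[0,0,0]]' --grip '[1,1,1,1,1]'

```text
t: 37.0
ee_pos: [0.4926, 0.052, 0.0386]
eef_rot: [0.718, 0.697, -0.001, -0.0]
ft_force: [0.5, -0.7, -1.5]
finger_gap: 0.0438
grip_force: 25.0
```

Request:
carry_out --linear '[[0,0,0.08],[0,0,0.04],[0,0,0],[0,0,0],[0,0,0]]' --rotation '[[0,0,0],[0,0,0],[0,0,0],[0,0,0],[0,0,0]]' --grip '[1,1,1,1,1]'

```text
t: 37.62
ee_pos: [0.493, 0.0523, 0.0371]
eef_rot: [0.717, 0.697, 0.0, 0.0]
ft_force: [0.4, 0.2, -1.6]
finger_gap: 0.0439
grip_force: 25.0
```

Request:
carry_out --linear '[[0,0,0.05],[0,0,0],[0,0,0],[0,0,0],[0,0,0]]' --rotation '[[0,0,0],[0,0,0],[0,0,0],[0,0,0],[0,0,0]]' --grip '[1,1,-0.2,-0.3,-0.3]'

```text
t: 38.25
ee_pos: [0.4929, 0.0523, 0.0359]
eef_rot: [0.717, 0.697, -0.0, 0.0]
ft_force: [-0.6, -0.1, 0.8]
finger_gap: 0.0598
grip_force: 0.0
```

Request:
carry_out --linear '[[0,0,0],[0,0,0],[0,0,-0.5],[0,0,-1],[0,0,-1]]' --rotation '[[0,0,0],[0,0,0],[0,0,0],[0,0,0],[0,0,0]]' --grip '[-0.3,-0.3,-0.3,-0.3,-0.3]'

```text
t: 38.88
ee_pos: [0.493, 0.0521, 0.087]
eef_rot: [0.717, 0.697, 0.0, 0.0]
ft_force: [0.2, -0.2, -0.2]
finger_gap: 0.0598
grip_force: 0.0
```

Request:
carry_out --linear '[[0,0,-1],[0,0,-1],[0,0,-1],[0,0,-1],[0,0,0]]' --rotation '[[0,0,0],[0,0,0],[0,0,0],[0,0,0],[0,0,0]]' --grip '[-0.3,-0.3,-0.3,-0.3,-0.3]'

```text
t: 39.5
ee_pos: [0.4939, 0.0524, 0.1676]
eef_rot: [0.717, 0.697, 0.002, 0.001]
ft_force: [0.1, 0.8, -0.7]
finger_gap: 0.0597
grip_force: 0.0
```

Run:
```python
from h import *
cw=cam("wrist"); w=snapshot("wrist"); s=snapshot("side"); hw=cv2.cvtColor(w,cv2.COLOR_BGR2HSV)
for k in blobs(cv2.inRange(hw,(22,90,90),(38,255,255)),400): print("yel",k.mean(0).round(),rect(cast(cw,k,.068)))
c=cam("top");t=cv2.cvtColor(snapshot("top"),cv2.COLOR_BGR2HSV)
for k in blobs(cv2.inRange(t,(22,90,90),(38,255,255)),80): print("top",k.mean(0).round(),rect(cast(c,k,.06)))
cv2.imwrite('pics/m8.png',np.hstack([w[:,80:480],cv2.copyMakeBorder(cv2.resize(s[130:330,240:440],(400,400)),0,80,0,0,0)]))
```

```text
yel [570. 233.] [696.2  44.4  58.   56.8 -13.9]
yel [439. 230.] [588.9  53.4  61.3  60.1  88.3]
yel [316. 229.] [492.2  55.3 101.2  43.3  88.3]
top [288. 246.] [493.6  15.4  41.8  25.8  -0.7]
top [500. 212.] [ 554.5 -413.7   38.4   38.2   -1.7]
top [109. 218.] [550.6 367.5  70.4  38.4 -34.6]
top [270. 145.] [695.1  46.5  56.2  54.8  89.4]
top [409.  62.] [ 864.3 -236.8   53.7   30.   -27.3]
top [478.  59.] [ 869.2 -377.4   39.8   32.6   -1.6]
```

View pics/m8.png

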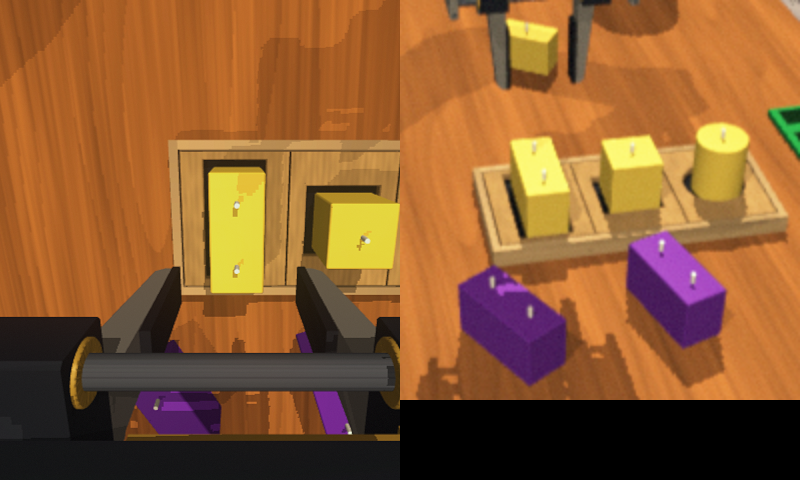

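All three candles sit in their nests. The slim candle and short bar have not moved, and the gripper is clear.

```bash
python3 -c "
from cell import ticket
print(ticket.job_done())"
```

```text
the job is handed in; nothing more can be done
None
```

I handed the job in at about 40 s. The thick round, square and long bar candles are seated in their nests, and the slim candle and short bar are where they started. The hand-in returned no verdict, so this rests on my last camera check.

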